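# Square up the plates and lock the stop

### The arm

A 7-joint arm with a two-finger parallel gripper is mounted at the origin on the work surface. World frame = base frame: x ahead of the robot, y to its left, z up, the work surface at z = 0. Lengths are in m, angles in rad, forces in N, time in s.
With the tool pointing down it reaches from about 0.4 to 0.9 m from the base axis. Payload 5.6 kg.
Tool frame: the origin (TCP) lies at the very end of the fingers, on their centre line; the grasp point (between the pads) lies 19 mm behind it; x points along the fingers, z is the direction in which the jaws open and shut, and the axes are right-handed (so a half turn about x gives the same grasp; the last joint's range is limited). The gripper opens to 92 mm and grips with 3 to 60 N. Pads are 20 mm wide; open, the fingers measure 128 mm over their backs; the gripper's body (75 mm by 189 mm) begins 69 mm behind the grasp point.
Start: joints at [-1.242, 0.468, -0.012, 1.603, 0.006, 1.071, -0.056], TCP at [0.236, 0.606, 0.215] pointing down, gripper open.
Joint ranges: [-2.53, 2.53], [-0.31, 2.02], [-1.57, 1.55], [0.28, 2.44], [-1.29, 4.43], [0.15, 1.84], [-2.92, 2.92]. Speed limits (rad/s): [2.57, 2.57, 3.14, 3.14, 3.14, 3.14, 3.14].

### API

Orientations are given as a rotation vector (axis times angle).
In Python, from cell import manip, imaging gives the robot as it stands.
- The arm moves only by the tool servo_tool, never from a script. Its argument "increments" is a list of rows, each a list of 2 entries, a list of its own where there are three numbers: the shift along the tool's x, y, z in m, then the turn about the tool's x in degrees. A call has 1 to 20 rows; each row is the pose to reach, as a shift and turn from the pose measured when the call began, along the tool's axes at that moment; what a row does not reach only later rows make up. A row lasts 1/12 s, in which the tool goes at most 41.7 mm and 7.16 degrees, less where a joint would pass 70% of its speed; a pose out of reach is approached as far as the arm can. A call with a gripper value outside its range is refused whole. "gripper" is the finger opening in m, from 0 to 0.0919, set as the call begins (left out, the last holds). The fingers move at their own pace and stop on an object; the grip force is fixed at half the most. Time passes only in rows, so rows that repeat a pose let the fingers close. It gives the time, the measured TCP pose, the force and the opening at its end, in the units of the state.
- manip.get_obs(): the state, without advancing time (a new reading comes with each control period).
- imaging.camera(name): name is "scene" or "top" or "wrist"; returns a dict with "pixels" (480x640x3 uint8, blue, green, red), "fx", "fy", "cx", "cy" (pixels), "distortion" ([k1, k2, p1, p2, k3] as OpenCV has them; the pictures are not rectified), "world_to_cam" (4x4, takes a point from world to camera coordinates). Camera axes: x right, y up, looking along -z (the intrinsics and any distortion apply to the point x, -y, -z); pixel columns grow to the right and rows downward; lengths in m; the calibration is good to about 2 mm. A picture is of the moment at which its call begins. There is no depth.
- manip.close_job(): hands the job in, once; it reports no verdict.
Trained networks look in a picture, given as the dict that the camera call returned (one of the last four; its "shot" number tells which), for a name from the list of things; names that differ only in an ending like _2 or _b are one class to them, and where a whole thing is asked for, a point or a joint stands for the part that bears it (a point fixed in the world has none). Each returns a list of dicts, best first, with "p" (0 to 1); they miss things now and then, are a little off and sometimes report something else, mostly with a low value. They report only what shows in the picture. A call takes as long as a camera call. They do not tell look-alikes from the thing itself.
- imaging.recognise(query, picture): "xy" ([column, row] in pixels, amid what is visible of it).
- imaging.tip_of(query, picture): "xy" ([column, row] in pixels: a listed point, or the origin of a listed thing).
The state is a dict: "clock": time; "qpos": joint angles; "dq": joint speeds; "effort": joint torques, N m; "ee_pos": TCP position; "tcp_rot": TCP orientation; "force": force on the tool from outside, world axes, zero at the start; "wrist_torque": the same for the moment, N m; "finger_gap": finger opening in m.
Only numpy, scipy, OpenCV 4.12 (cv2) and the standard library are available. Lean on these libraries where they do the work, as an engineer would, in place of code of your own. Each camera call takes 0.05 s, during which the arm holds its last target. There are 200 camera calls.

### The job

Get the five loose plates on the squaring board clamped up square: loosen the blue knob, bring the sliding stop up against the stack so that all the plates sit flush against both fences and the stop's face, and tighten the knob fully again. The little box of blades lying in the stop's way belongs in the white tray. Leave the tray and everything else on the desk where they are.

Things in the scene. Friction and masses are not known exactly. Their poses are not given: they have to be found in the camera images.
- board: squaring board, fixed: plywood bed 190 (x) x 360 (y) x 12 mm, origin under its centre. On it two aluminium fences, tops 42 mm above the desk: rear fence (inner face x = +55, from y = 50 to 180) and end fence (inner face y = +160, from x = -46 to 69), and in their corner a black rest 6 mm thick (x = -8 to 55, y = 85 to 160) under the plates. A flush track runs along y at x = +20
- corner (a point): the inside corner where the two fences meet, on the bed's top surface (board x = 55, y = 160, height 12 mm), axes as the board's. The rear fence runs from it along -y, the end fence along -x; a plate that is flush with both has its centre at x = -35, y = -40 mm from here
- stop (a joint): travel (m) of the sliding stop along the track towards the end fence (board +y), 0 to 0.23. The stop is an aluminium block 66 (x) x 50 (y) mm, its top 42 mm above the desk; its centre is at board x = +20 mm, y = -145 mm + travel. It slides with 1 to 2 N when the knob is loose, not at all when it is tight. Its face meets the squared-up plates at 0.200
- stop_face (a point): centre of the stop's flat face that looks to the plates (board +y), 28 mm above the desk, axes as the board's
- knob (a joint): angle (rad) of the clamp knob on the stop, 0 = fully tight, 1.3 = fully loose; grows counter-clockwise seen from above. The clamp lets go above about 0.6. At 0 the knob's bar lies along board x. It turns with about 0.1 to 0.2 N m
- knob_grip (a point): on the axis of the clamp knob, 67 mm above the desk, turning with it: x along the bar, z up. The blue knob is a bar 46 mm long, 12 mm thick and 32 mm high (51 to 83 mm above the desk) standing over the middle of the stop, which it moves with
- plate1: teal polished acrylic plate (friction about 0.25), 70 (x) x 80 (y) x 5 mm, 34 g, lowest, its underside 18 mm above the desk; origin at the centre of its underside
- plate2: pale yellow polished acrylic plate (friction about 0.25), 70 (x) x 80 (y) x 5 mm, 34 g, number 2 from below in the stack of five; origin at the centre of its underside
- plate3: coral red polished acrylic plate (friction about 0.25), 70 (x) x 80 (y) x 5 mm, 34 g, number 3 from below in the stack of five; origin at the centre of its underside
- plate4: off-white polished acrylic plate (friction about 0.25), 70 (x) x 80 (y) x 5 mm, 34 g, number 4 from below in the stack of five; origin at the centre of its underside
- plate5: olive green polished acrylic plate (friction about 0.25), 70 (x) x 80 (y) x 5 mm, 34 g, number 5 from below in the stack of five (top of the stack, 43 mm above the desk); origin at the centre of its underside
- blades: small white box of blades with a blue band, 24 (x) x 50 (y) x 20 mm high, 60 g, origin at the centre of its underside; it starts lying on the bed between stop and plates
- tray: open white tray 150 (x) x 120 (y) mm outside, walls 4 mm thick and 22 mm high, floor 4 mm thick, origin under its centre
- tape: roll of masking tape lying flat, 100 mm diameter, 48 mm high; origin under its centre; not part of the job
- glue: glue bottle standing, 36 mm diameter, 110 mm high; origin under its centre; not part of the job
- sander: cork sanding block 35 x 70 x 25 mm; origin under its centre; not part of the job
- marker: grey marker with blue cap lying down, 16 x 120 x 14 mm; origin under its centre; not part of the job
Mind the look-alikes: they are no part of the job. Of the things like the plate5, leave any that is black or purple; of the rest the smaller one is meant.

How it is judged:
On the way, in this order (a step that is already met when the one before it is completed fails the run):
1. the knob is loosened, so that the stop is free (knob above 0.6 rad) (value of joint knob above 0.6 rad), for 0.1 s.
2. the stop is brought up to the stack (within 6 mm of where it meets the squared plates) (value of joint stop above 0.194 m), for 0.1 s.
At the end, for the whole second after the job is handed in: All five plates lie flat and still, each within 3.5 mm of the rear fence and of the end fence and within 0.06 rad of square; the stop is up against them (within 3.5 mm) and the knob is tight (below 0.2 rad); the box of blades rests in the white tray (x of each of plate1, plate2, plate3, plate4, plate5 in the frame of corner above -0.0385 m and y of each of plate1, plate2, plate3, plate4, plate5 in the frame of corner above -0.0435 m and angle between the x axis of each of plate1, plate2, plate3, plate4, plate5 and the x axis of corner, either way round below 0.06 rad and angle between each of plate1, plate2, plate3, plate4, plate5's own z axis and vertical below 0.06 rad and linear speed of each of plate1, plate2, plate3, plate4, plate5, blades below 0.02 m/s and value of joint stop above 0.1965 m and value of joint knob below 0.2 rad and x of blades in the frame of tray between -0.071 and 0.071 m and y of blades in the frame of tray between -0.056 and 0.056 m and z of blades in the frame of tray below 0.02 m); the robot touches nothing.
It fails at once if the tray, tape roll, glue bottle, sanding block or marker is moved by more than 30 mm or tipped (distance of any of tray, tape, glue, sander, marker from where it was at the start of the episode above 0.03 m or angle between any of tray, tape, glue, sander, marker's own z axis and vertical above 0.5 rad).
It also fails if it takes over 72 s, if anything falls off the work surface, if the arm or the gripper's body presses on something with over 40 N, if the wrist force passes 120 N, or if a joint passes its speed limit or range.

## Working session

There is one attempt and no reset: what is moved stays moved. The work goes in short steps, Python scripts to look and compute and a tool call to move; the robot and the scene stay as the last step left them, time stands still between calls to the robot, and variables do not carry over. Pictures are saved under pics/ and viewed, about 8 in all and at most 12, crops included, and the job is handed in when it is done.

Besides the shell and the picture viewer there is one more tool, called after "Call:" in YAML: its name, and indented under it one key for each argument. servo_tool: Moves the arm, as the interface text tells. Its arguments: {"type":"object","properties":{"increments":{"type":"array"},"gripper":{"type":"number"}},"required":["increments"]}

```bash
mkdir -p pics; ls
cat > h.py <<'E'
import numpy as np, cv2
from cell import manip, imaging
from scipy.spatial.transform import Rotation as R
def ray(c,px):
    K=np.array([[c["fx"],0,c["cx"]],[0,c["fy"],c["cy"]],[0,0,1.]])
    u=cv2.undistortPoints(np.array([[px]],float),K,np.array(c["distortion"],float))[0,0]
    M=np.linalg.inv(np.array(c["world_to_cam"])); d=M[:3,:3]@np.array([u[0],-u[1],-1]); return M[:3,3],d
def at(c,px,z):
    o,d=ray(c,px); return (o+d*(z-o[2])/d[2])[:2]
def proj(c,p):
    K=np.array([[c["fx"],0,c["cx"]],[0,c["fy"],c["cy"]],[0,0,1.]])
    W=np.array(c["world_to_cam"]); q=W[:3,:3]@np.array(p,float)+W[:3,3]; q=q*[1,-1,-1]
    return cv2.projectPoints(q.reshape(1,1,3),np.zeros(3),np.zeros(3),K,np.array(c["distortion"],float))[0].ravel()
E
python3 - <<'E'
from h import *
for n in ["top","scene"]:
    c=imaging.camera(n); cv2.imwrite(f"pics/{n}1.png",c["pixels"])
    print(n,np.linalg.inv(np.array(c["world_to_cam"]))[:3,3].round(3))
    for q,z in [("board",0),("corner",.012),("stop_face",.028),("knob_grip",.067),("plate5",.038),("plate1",.018),("blades",0.012),("tray",0),("tape",0),("glue",0),("sander",0),("marker",0)]:
        for f in (imaging.recognise,imaging.tip_of):
            try: print(q,f.__name__,[(np.round(d["xy"]),round(d["p"],2),at(c,d["xy"],z).round(3)) for d in f(q,c)[:3]])
            except Exception as e: print(q,f.__name__,repr(e)[:80])
o=manip.get_obs(); print(o["ee_pos"],R.from_rotvec(o["tcp_rot"]).as_matrix().round(3),o["clock"])
E
```

```text
pics
top [ 3.270e-01 -1.000e-03  1.094e+00]
board call [(array([361., 239.]), 0.86, array([ 0.53 , -0.105])), (array([387., 220.]), 0.51, array([ 0.574, -0.167]))]
board call [(array([352., 242.]), 0.68, array([ 0.523, -0.085]))]
corner call [(array([359., 238.]), 0.64, array([ 0.529, -0.099]))]
corner call [(array([275., 228.]), 0.63, array([0.557, 0.09 ]))]
stop_face call [(array([387., 220.]), 0.91, array([ 0.566, -0.163]))]
stop_face call [(array([378., 223.]), 0.69, array([ 0.561, -0.142]))]
knob_grip call [(array([387., 221.]), 0.52, array([ 0.555, -0.158]))]
knob_grip call [(array([388., 217.]), 0.58, array([ 0.565, -0.159]))]
plate5 call [(array([231., 352.]), 0.96, array([0.286, 0.183])), (array([215., 270.]), 0.82, array([0.461, 0.22 ])), (array([261., 151.]), 0.77, array([0.734, 0.12 ]))]
plate5 call [(array([219., 268.]), 0.95, array([0.465, 0.212])), (array([301., 246.]), 0.76, array([0.511, 0.032])), (array([265., 152.]), 0.69, array([0.73 , 0.111]))]
plate1 call [(array([231., 352.]), 0.96, array([0.285, 0.187])), (array([215., 270.]), 0.82, array([0.464, 0.224])), (ar
[... 3296 characters left out ...]
[239., 262.]), 0.46, array([ 0.391, -0.164])), (array([287., 286.]), 0.21, array([ 0.528, -0.116]))]
glue call [(array([370., 292.]), 0.77, array([0.661, 0.026]))]
sander call [(array([284., 236.]), 0.84, array([ 0.38 , -0.021]))]
sander call [(array([284., 241.]), 0.64, array([ 0.396, -0.031])), (array([303., 276.]), 0.39, array([ 0.526, -0.067]))]
marker call [(array([240., 262.]), 0.78, array([ 0.391, -0.161]))]
marker call [(array([239., 264.]), 0.8, array([ 0.398, -0.167])), (array([424., 199.]), 0.48, array([0.494, 0.396])), (array([366., 289.]), 0.29, array([0.652, 0.025]))]
[0.23618204 0.60556054 0.21457237] [[ 0.    -0.932  0.363]
 [-0.     0.363  0.932]
 [-1.    -0.    -0.   ]] 2.5
```

Run:
```python
import cv2
t=cv2.imread("pics/top1.png")
cv2.imwrite("pics/a.png",cv2.resize(t[150:350,200:450],None,fx=3,fy=3,interpolation=cv2.INTER_CUBIC))
```

```text
(no output)
```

View pics/a.png

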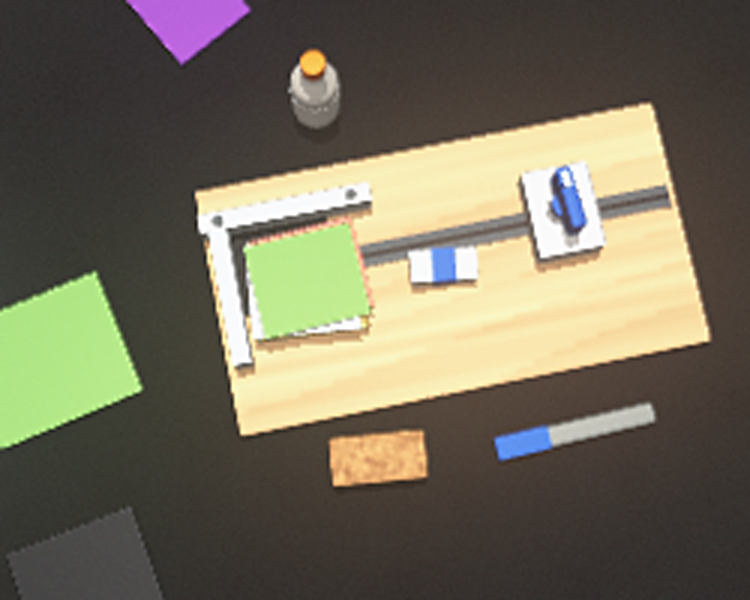

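View pics/scene1.png

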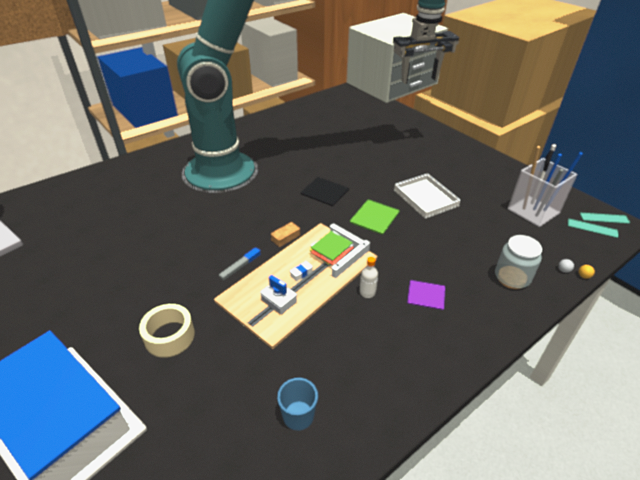

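The top crop (3x, offset 200,150) shows the stack of plates at crop (307,283), the blades at (443,266), the knob at (568,200) with its bar along board x, and the glue at (315,90). There are three look-alikes lying on the desk: a large green sheet at (55,360), a purple one at (190,20) and a black one at (90,560). The small green plate on the stack is plate5, because the big green one is larger and the purple and black ones are excluded.

```bash
cat >> h.py <<'E'
def go(tx,ty,tz,phi=None):
    "print tool-frame shift and turn (deg) to reach world target with jaw azimuth phi deg"
    o=manip.get_obs(); M=R.from_rotvec(o["tcp_rot"]).as_matrix(); s=M.T@(np.array([tx,ty,tz])-o["ee_pos"])
    p=np.degrees(np.arctan2(M[1,2],M[0,2])); t=0 if phi is None else -((phi-p+180)%360-180)
    print("t",round(o["clock"],2),"ee",np.round(o["ee_pos"],4),"phi",round(p,1),"tilt",round(M[2,0],4),"F",np.round(o["force"],1),"gap",round(o["finger_gap"],4),"q",np.round(o["qpos"],2)); print("SHIFT",s.round(4),"TURN",round(t,2))
E
python3 - <<'E'
from h import *
c=imaging.camera("top")
px=[(195,190),(652,103),(710,342),(240,435)]
W=np.array([at(c,(a/3+200-.33,b/3+150-.33),.012) for a,b in px]); print(W.round(4))
L=np.array([[.095,.18],[.095,-.18],[-.095,-.18],[-.095,.18]])
A=W-W.mean(0); th=np.arctan2((L[:,0]*A[:,1]-L[:,1]*A[:,0]).sum(),(L*A).sum()); print("board",W.mean(0),np.degrees(th))
Rm=R.from_euler('z',th).as_matrix()[:2,:2]
print((L@Rm.T+W.mean(0)-W).round(4))
print("knob",W.mean(0)+Rm@[.02,-.145],"stack",W.mean(0)+Rm@[.02,.12])
go(.48,-.02,.25,0)
E
```

```text
[[ 0.5932  0.1138]
 [ 0.6545 -0.2399]
 [ 0.4672 -0.272 ]
 [ 0.406   0.081 ]]
board [ 0.5302289  -0.07924995] 9.826585613555078
[[-0.0001  0.0005]
 [ 0.0001 -0.0005]
 [ 0.0002 -0.0008]
 [-0.0001  0.0008]]
knob [ 0.57468215 -0.21870929] stack [0.52945547 0.04240284]
t 2.55 ee [0.2362 0.6056 0.2146] phi 68.7 tilt -1.0 F [-0.1 -0.7 -0.4] gap 0.0919 q [-1.24  0.47 -0.01  1.6   0.01  1.07 -0.06]
SHIFT [-0.0354 -0.4545 -0.4942] TURN 68.69
```

Call:
servo_tool:
  increments:
    - [[-0.035, -0.1, -0.11], 15]
    - [[-0.035, -0.455, -0.494], 69]
    - [[-0.035, -0.455, -0.494], 69]
    - [[-0.035, -0.455, -0.494], 69]
    - [[-0.035, -0.455, -0.494], 69]
    - [[-0.035, -0.455, -0.494], 69]
    - [[-0.035, -0.455, -0.494], 69]
    - [[-0.035, -0.455, -0.494], 69]
    - [[-0.035, -0.455, -0.494], 69]
    - [[-0.035, -0.455, -0.494], 69]
    - [[-0.035, -0.455, -0.494], 69]
    - [[-0.035, -0.455, -0.494], 69]
    - [[-0.035, -0.455, -0.494], 69]
    - [[-0.035, -0.455, -0.494], 69]
    - [[-0.035, -0.455, -0.494], 69]
    - [[-0.035, -0.455, -0.494], 69]
    - [[-0.035, -0.455, -0.494], 69]
    - [[-0.035, -0.455, -0.494], 69]
    - [[-0.035, -0.455, -0.494], 69]
    - [[-0.035, -0.455, -0.494], 69]

```text
clock: 4.22
ee_pos: [0.48, -0.0182, 0.2493]
tcp_rot: [0.003, 1.572, -0.002]
force: [0.9, -0.3, -1.1]
finger_gap: 0.0918
```

Run:
```python
from h import *
c=imaging.camera("wrist"); cv2.imwrite("pics/w1.png",c["pixels"])
print(np.linalg.inv(np.array(c["world_to_cam"])).round(3))
for q,z in [("blades",0.012),("knob_grip",.067),("plate5",.038),("corner",.012)]:
    print(q,[(np.round(d["xy"]),round(d["p"],2),at(c,d["xy"],z).round(4)) for d in imaging.tip_of(q,c)[:2]])
go(.527,-.066,.1,0)
```

```text
[[ 1.     0.002  0.001  0.48 ]
 [-0.003  0.965  0.263  0.055]
 [ 0.    -0.263  0.965  0.419]
 [ 0.     0.     0.     1.   ]]
blades [(array([361., 255.]), 0.65, array([ 0.5297, -0.073 ]))]
knob_grip [(array([397., 350.]), 0.96, array([ 0.5654, -0.1617])), (array([362., 260.]), 0.33, array([ 0.5237, -0.0602]))]
plate5 [(array([354., 168.]), 0.8, array([0.5176, 0.0275])), (array([130.,  11.]), 0.64, array([0.3034, 0.1775]))]
corner [(array([395., 105.]), 0.72, array([0.5606, 0.09  ]))]
t 4.47 ee [ 0.4804 -0.0188  0.2496] phi -0.2 tilt -1.0 F [ 0.3  0.5 -0.1] gap 0.0918 q [-0.58  0.14  0.61  2.   -0.09  1.03  0.07]
SHIFT [ 0.1496 -0.0471  0.0468] TURN -0.19
```

View pics/w1.png

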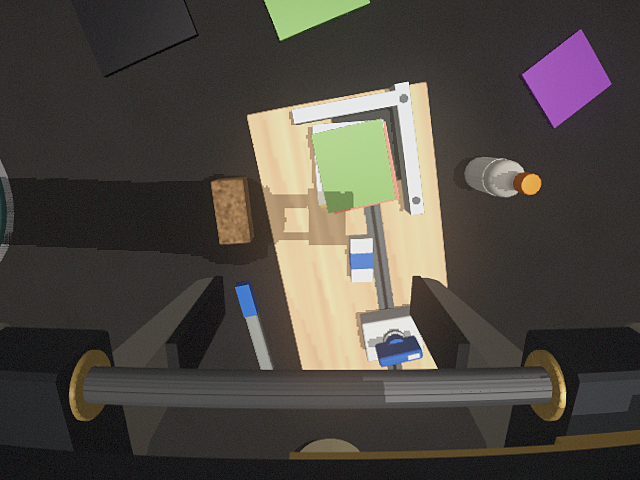

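Run:
```python
from h import *
c=imaging.camera("wrist")
P=[at(c,p,.032) for p in [(350,238),(371,238),(374,281),(351,280)]]; print(np.round(P,4), np.mean(P,0), P[0]-P[3],P[1]-P[2])
b=np.mean(P,0)
go(b[0],b[1],.016,2)
k=at(c,(397,350),.075);print(k)
for p,z in [((403,84),.042),((410,84),.042),((394,110),.042)]: print(at(c,p,z))
th=np.radians(9.83);Rm=np.array([[np.cos(th),-np.sin(th)],[np.sin(th),np.cos(th)]])
for p in [(.055,.16),(.055,.05),(.069,.18)]:
  w=np.array([.5302,-.0792])+Rm@p; print("fence top predicted",w,proj(c,[*w,.042]))
```

```text
[[ 0.5155 -0.0481]
 [ 0.538  -0.0482]
 [ 0.5431 -0.0974]
 [ 0.5176 -0.0961]] [ 0.52856902 -0.07246476] [-0.00209751  0.04795926] [-0.00509596  0.04921005]
t 4.52 ee [ 0.4805 -0.0191  0.2496] phi -0.2 tilt -1.0 F [ 0.2  0.8 -0.1] gap 0.0921 q [-0.58  0.14  0.61  2.   -0.09  1.03  0.07]
SHIFT [ 0.2336 -0.0533  0.0483] TURN -2.21
[ 0.56353414 -0.1580292 ]
[0.56257476 0.10606497]
[0.5692999  0.10615031]
[0.55485813 0.08206158]
fence top predicted [0.55707646 0.08784088] [396.5256963  103.79071755]
fence top predicted [ 0.57585625 -0.02054417] [409.87265337 214.39137311]
fence top predicted [0.56745641 0.10993741] [408.25624283  79.81158876]
```

Call:
servo_tool:
  increments:
    - [[0.03, -0.053, 0.048], -4]
    - [[0.08, -0.053, 0.048], -4]
    - [[0.12, -0.053, 0.048], -4]
    - [[0.16, -0.053, 0.048], -4]
    - [[0.19, -0.053, 0.048], -4]
    - [[0.21, -0.053, 0.048], -4]
    - [[0.225, -0.053, 0.048], -4]
    - [[0.2335, -0.053, 0.048], -4]
    - [[0.2335, -0.053, 0.048], -4]
  gripper: 0.065

```text
clock: 5.27
ee_pos: [0.5274, -0.072, 0.0146]
tcp_rot: [-0.052, 1.573, 0.052]
force: [-0.2, 0.2, 0.9]
finger_gap: 0.0646
```

Call:
servo_tool:
  increments:
    - [[0, 0, 0], 0]
    - [[0, 0, 0], 0]
    - [[0, 0, 0], 0]
    - [[0, 0, 0], 0]
    - [[0, 0, 0], 0]
    - [[0, 0, 0], 0]
    - [[0, 0, 0], 0]
  gripper: 0.0

```text
clock: 5.85
ee_pos: [0.5277, -0.0718, 0.0151]
tcp_rot: [-0.052, 1.572, 0.053]
force: [-0.4, 1.0, 3.1]
finger_gap: 0.0234
```

Run:
```python
from h import *
go(.488,.408,.15,0)
```

```text
t 5.85 ee [ 0.5277 -0.0718  0.0151] phi 3.8 tilt -1.0 F [-0.4  1.   3.1] gap 0.0234 q [-0.29  0.61  0.46  2.03 -0.46  0.6   0.55]
SHIFT [-0.1346  0.4815 -0.008 ] TURN 3.81
```

Call:
servo_tool:
  increments:
    - [[-0.03, 0, 0], 0]
    - [[-0.07, 0, 0], 0]
    - [[-0.11, 0.02, 0], 0]
    - [[-0.135, 0.06, 0], 0]
    - [[-0.135, 0.1, -0.002], 0]
    - [[-0.135, 0.14, -0.003], 0]
    - [[-0.135, 0.18, -0.004], 0]
    - [[-0.135, 0.22, -0.005], 0]
    - [[-0.135, 0.26, -0.006], 0]
    - [[-0.135, 0.3, -0.007], 0]
    - [[-0.135, 0.34, -0.008], 0]
    - [[-0.135, 0.38, -0.008], 0]
    - [[-0.135, 0.42, -0.008], 0]
    - [[-0.135, 0.455, -0.008], 0]
    - [[-0.13, 0.475, -0.008], 0]
    - [[-0.11, 0.4815, -0.008], 0]
    - [[-0.08, 0.4815, -0.008], 0]
    - [[-0.06, 0.4815, -0.008], 0]
    - [[-0.06, 0.4815, -0.008], 0]

```text
clock: 7.43
ee_pos: [0.4848, 0.406, 0.0707]
tcp_rot: [-0.057, 1.578, 0.048]
force: [-0.4, -0.6, -0.8]
finger_gap: 0.024
```

Run:
```python
from h import *
c=imaging.camera("wrist"); cv2.imwrite("pics/w2.png",c["pixels"])
print([(np.round(d["xy"]),round(d["p"],2),at(c,d["xy"],0).round(4)) for d in imaging.tip_of("tray",c)[:2]])
go(.488,.408,.0095)
```

```text
[(array([328., 256.]), 0.8, array([0.4917, 0.4034]))]
t 7.53 ee [0.4877 0.4075 0.075 ] phi 3.8 tilt -1.0 F [ 0.7 -0.4  0.2] gap 0.0235 q [-1.07  0.64  0.44  1.76 -0.36  0.83 -0.39]
SHIFT [0.0655 0.0006 0.0005] TURN 0
```

View pics/w2.png

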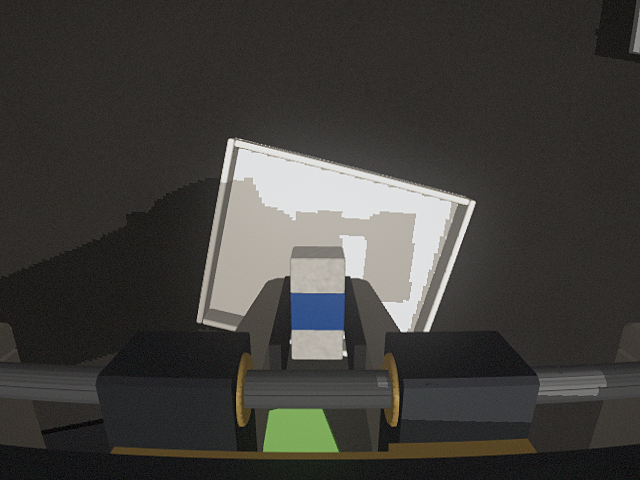

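The blades hang over the tray, whose rim corners show at (232,140), (472,203) and (200,323). The network puts the tray's centre about 4 mm from my target. Lowering and releasing.

Call:
servo_tool:
  increments:
    - [[0.03, 0, 0], 0]
    - [[0.05, 0, 0], 0]
    - [[0.06, 0, 0], 0]
    - [[0.066, 0, 0], 0]
    - [[0.066, 0, 0], 0]
    - [[0.066, 0, 0], 0]

```text
clock: 8.03
ee_pos: [0.4885, 0.4079, 0.0103]
tcp_rot: [-0.051, 1.571, 0.052]
force: [0.3, -0.2, -1.1]
finger_gap: 0.0237
```

Call:
servo_tool:
  increments:
    - [[0, 0, 0], 0]
    - [[0, 0, 0], 0]
    - [[0, 0, 0], 0]
    - [[-0.01, 0, 0], 0]
    - [[-0.03, 0, 0], 0]
    - [[-0.07, 0, 0], 0]
    - [[-0.11, 0, 0], 0]
    - [[-0.15, 0, 0], 0]
  gripper: 0.05

```text
clock: 8.7
ee_pos: [0.4885, 0.4074, 0.1627]
tcp_rot: [-0.051, 1.571, 0.051]
force: [0.6, 0.6, -0.4]
finger_gap: 0.0498
```

Run:
```python
from h import *
c=imaging.camera("wrist"); cv2.imwrite("pics/w3.png",c["pixels"])
for q in("tray","blades"):print(q,[(np.round(d["xy"]),round(d["p"],2),at(c,d["xy"],.002).round(4)) for d in imaging.tip_of(q,c)[:2]])
th=np.radians(9.83);Rm=np.array([[np.cos(th),-np.sin(th)],[np.sin(th),np.cos(th)]])
w=np.array([.5302,-.0792])+Rm@[-.06,.115]; print(w)
go(*w,.15,-80.2)
```

```text
tray [(array([324., 227.]), 0.6, array([0.4948, 0.4036]))]
blades [(array([317., 222.]), 0.94, array([0.4879, 0.4082]))]
[0.45144746 0.02386812]
t 8.85 ee [0.4907 0.4094 0.1652] phi 3.8 tilt -1.0 F [-0.2  0.3 -0.9] gap 0.0501 q [-1.11  0.53  0.5   1.71 -0.3   0.98 -0.44]
SHIFT [ 0.0125 -0.3822 -0.0645] TURN 83.97
```

Call:
servo_tool:
  increments:
    - [[0, -0.04, -0.007], 7]
    - [[0, -0.08, -0.013], 14]
    - [[0, -0.12, -0.02], 21]
    - [[0, -0.16, -0.027], 28]
    - [[0, -0.2, -0.034], 35]
    - [[0, -0.24, -0.04], 42]
    - [[0, -0.28, -0.047], 49]
    - [[0, -0.32, -0.054], 56]
    - [[0.01, -0.35, -0.06], 63]
    - [[0.012, -0.382, -0.0645], 70]
    - [[0.012, -0.382, -0.0645], 77]
    - [[0.012, -0.382, -0.0645], 84]
    - [[0.012, -0.382, -0.0645], 84]
    - [[0.012, -0.382, -0.0645], 84]
  gripper: 0.03

```text
clock: 10.02
ee_pos: [0.4509, 0.0241, 0.15]
tcp_rot: [1.086, 1.288, -1.075]
force: [0.2, -0.3, -0.5]
finger_gap: 0.0299
```

```bash
cat >> h.py <<'E'
th=np.radians(9.83);Rm=np.array([[np.cos(th),-np.sin(th)],[np.sin(th),np.cos(th)]]); B0=np.array([.5302,-.0792])
def b2w(x,y): return B0+Rm@[x,y]
def w2b(p): return Rm.T@(np.array(p)-B0)
E
python3 - <<'E'
from h import *
c=imaging.camera("wrist"); cv2.imwrite("pics/w4.png",c["pixels"])
go(*b2w(-.06,.115),.0155,-80.2)
E
```

```text
t 10.07 ee [0.451  0.0244 0.1501] phi -80.0 tilt -1.0 F [ 0.7 -0.1  0.1] gap 0.0299 q [-0.95  0.31  0.98  2.18 -0.37  0.82 -1.14]
SHIFT [ 0.1346 -0.0002  0.0013] TURN 0.2
```

View pics/w4.png

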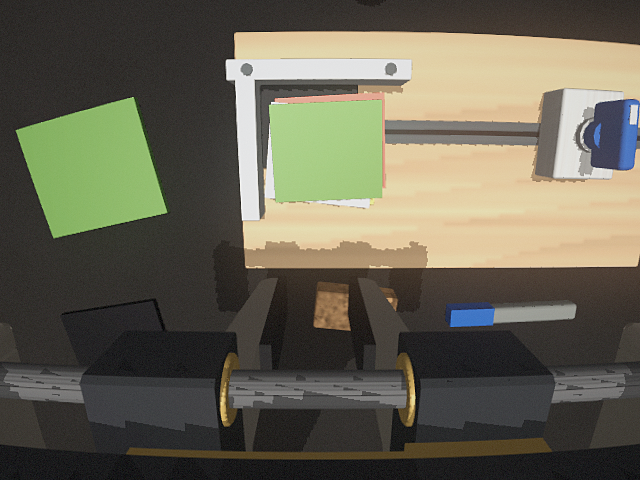

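The stack (columns 268–383, rows 95–205) sits clear of the rear fence, and both fingertips line up with its near side. Descending and pushing towards the rear fence (tool +y).

Call:
servo_tool:
  increments:
    - [[0.035, 0, 0.001], 0]
    - [[0.07, 0, 0.001], 0]
    - [[0.1, 0, 0.001], 0]
    - [[0.125, 0, 0.001], 0]
    - [[0.134, 0, 0.001], 0]
    - [[0.134, 0.003, 0.001], 0]
    - [[0.134, 0.006, 0.001], 0]
    - [[0.134, 0.009, 0.001], 0]
    - [[0.134, 0.012, 0.001], 0]
    - [[0.134, 0.015, 0.001], 0]
    - [[0.134, 0.018, 0.001], 0]
    - [[0.134, 0.021, 0.001], 0]
    - [[0.134, 0.024, 0.001], 0]
    - [[0.134, 0.026, 0.001], 0]
    - [[0.134, 0.028, 0.001], 0]
    - [[0.134, 0.029, 0.001], 0]
    - [[0.134, 0.03, 0.001], 0]
    - [[0.134, 0.031, 0.001], 0]
    - [[0.134, 0.031, 0.001], 0]

```text
clock: 11.65
ee_pos: [0.4823, 0.0296, 0.0162]
tcp_rot: [1.085, 1.288, -1.074]
force: [-0.5, -0.5, 0.3]
finger_gap: 0.0299
```

Run:
```python
from h import *
c=imaging.camera("wrist"); cv2.imwrite("pics/w5.png",c["pixels"])
go(*b2w(-.025,.115),.0155,-80.2); print(w2b(manip.get_obs()["ee_pos"][:2]))
```

```text
t 11.7 ee [0.4824 0.0296 0.0162] phi -80.0 tilt -1.0 F [-0.5  0.6 -0.2] gap 0.0305 q [-0.68  0.61  0.69  2.17 -0.71  0.6  -0.87]
SHIFT [0.0007 0.0036 0.0004] TURN 0.21
[-0.02857206  0.11534223]
```

View pics/w5.png

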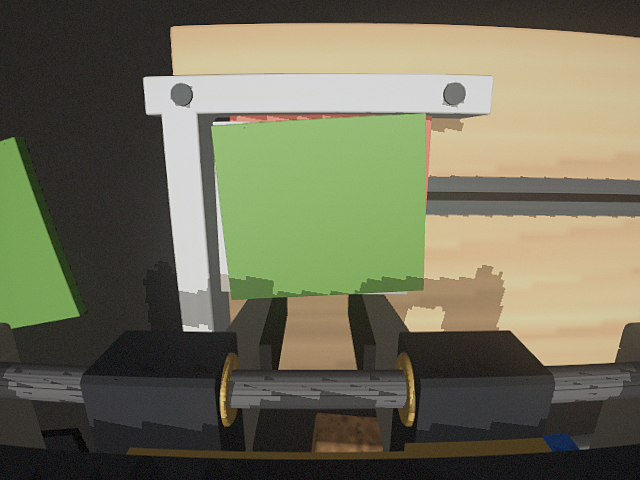

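The green plate's far edge runs from (213,125) to (425,113), so its left end is still short of the rear fence. There's no contact force yet, so I'll push on in small steps.

Call:
servo_tool:
  increments:
    - [[0, 0.001, 0], 0]
    - [[0, 0.002, 0], 0]
    - [[0, 0.003, 0], 0]
    - [[0, 0.004, 0], 0]
    - [[0, 0.005, 0], 0]
    - [[0, 0.005, 0], 0]
    - [[0, 0.005, 0], 0]

```text
clock: 12.28
ee_pos: [0.4859, 0.0302, 0.016]
tcp_rot: [1.085, 1.29, -1.076]
force: [-4.4, -1.4, 1.6]
finger_gap: 0.0302
```

Call:
servo_tool:
  increments:
    - [[0, 0.002, 0], 0]
    - [[0, 0.003, 0], 0]
    - [[0, 0.004, 0], 0]
    - [[0, 0.004, 0], 0]
    - [[0, 0.004, 0], 0]

```text
clock: 12.7
ee_pos: [0.4858, 0.0303, 0.0152]
tcp_rot: [1.082, 1.296, -1.081]
force: [-10.1, -2.4, 4.5]
finger_gap: 0.0298
```

Run:
```python
from h import *
c=imaging.camera("wrist"); cv2.imwrite("pics/w6.png",c["pixels"])
go(*b2w(-.025,.115),.0155,-80.2); print(w2b(manip.get_obs()["ee_pos"][:2]))
```

```text
t 12.75 ee [0.4858 0.0303 0.0152] phi -80.0 tilt -1.0 F [-10.1  -2.    6.1] gap 0.0297 q [-0.68  0.62  0.69  2.15 -0.7   0.62 -0.87]
SHIFT [-0.0003  0.      0.0004] TURN 0.18
[-0.02502109  0.11542048]
```

View pics/w6.png

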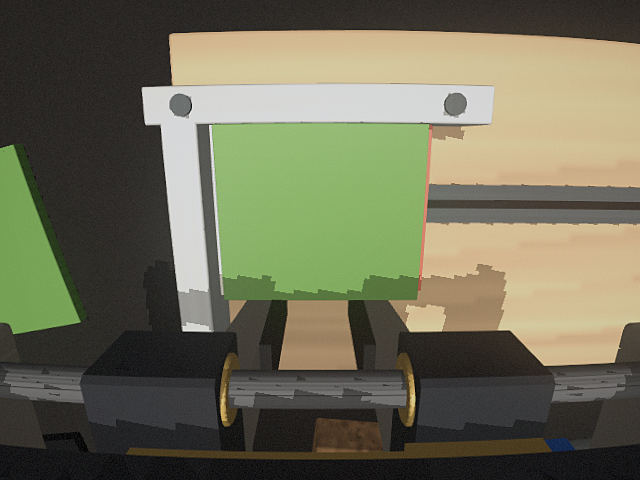

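All the plates are now flush with the rear fence (edge at row 125), with 10 N of contact and the TCP at board x = -25 mm, as expected. Backing off and going to the knob.

Call:
servo_tool:
  increments:
    - [[0, -0.01, 0], 0]
    - [[0, -0.025, 0], 0]
    - [[-0.03, -0.03, 0], 0]
    - [[-0.07, -0.03, 0], 0]
    - [[-0.11, -0.03, 0], 0]
    - [[-0.14, -0.03, 0], 0]
    - [[-0.14, -0.03, 0], 0]

```text
clock: 13.33
ee_pos: [0.4619, 0.0243, 0.1604]
tcp_rot: [1.09, 1.29, -1.072]
force: [0.4, -0.0, 0.0]
finger_gap: 0.0297
```

Run:
```python
from h import *
print([w2b(p) for p in [(.5654,-.1617),(.565,-.159),(.5645,-.155)]])
for n in("top","wrist","scene"):
    c=imaging.camera(n); print(n,[(np.round(d["xy"]),round(d["p"],2),w2b(at(c,d["xy"],z)).round(4)) for q,z in (("knob_grip",.067),("stop_face",.028)) for d in imaging.tip_of(q,c)[:2]])
go(*b2w(.02,-.087),.155,-80.2)
```

```text
[array([ 0.02059837, -0.08729832]), array([ 0.0206652 , -0.08456967]), array([ 0.02085544, -0.08054304])]
top [(array([485., 253.]), 0.38, array([-0.0982, -0.2727])), (array([377., 225.]), 0.9, array([ 0.0148, -0.0655])), (array([307., 184.]), 0.73, array([0.1384, 0.0719]))]
wrist [(array([606., 144.]), 0.95, array([ 0.0205, -0.087 ])), (array([545., 139.]), 0.84, array([ 0.023 , -0.0637])), (array([606., 140.]), 0.16, array([ 0.0235, -0.1162]))]
scene [(array([279., 286.]), 0.75, array([ 0.0259, -0.09  ])), (array([286., 292.]), 0.84, array([ 0.0236, -0.0664]))]
t 13.78 ee [0.4568 0.0238 0.1546] phi -80.0 tilt -1.0 F [0.1 0.1 0.6] gap 0.0299 q [-0.95  0.33  0.99  2.15 -0.37  0.85 -1.13]
SHIFT [-0.0023  0.0743  0.2012] TURN 0.15
```

Call:
servo_tool:
  increments:
    - [[-0.002, 0.015, 0.04], 0]
    - [[-0.002, 0.03, 0.08], 0]
    - [[-0.002, 0.045, 0.12], 0]
    - [[-0.002, 0.06, 0.16], 0]
    - [[-0.002, 0.07, 0.19], 0]
    - [[-0.002, 0.0745, 0.202], 0]
    - [[-0.002, 0.0745, 0.202], 0]
    - [[0.03, 0.0745, 0.202], 0]
    - [[0.06, 0.0745, 0.202], 0]
    - [[0.085, 0.0745, 0.202], 0]
    - [[0.1, 0.0745, 0.202], 0]
    - [[0.1, 0.0745, 0.202], 0]
    - [[0.1, 0.0745, 0.202], 0]
  gripper: 0.06

```text
clock: 14.87
ee_pos: [0.5639, -0.1614, 0.0525]
tcp_rot: [1.08, 1.297, -1.083]
force: [0.6, -0.1, 0.5]
finger_gap: 0.0601
```

Call:
servo_tool:
  increments:
    - [[0, 0, 0], 0]
    - [[0, 0, 0], 0]
    - [[0, 0, 0], 0]
    - [[0, 0, 0], 0]
    - [[0, 0, 0], 0]
    - [[0, 0, 0], 0]
    - [[0, 0, 0], 0]
    - [[0, 0, 0], 0]
  gripper: 0.0

```text
clock: 15.53
ee_pos: [0.5643, -0.1621, 0.0529]
tcp_rot: [1.08, 1.296, -1.084]
force: [1.7, -1.3, 2.5]
finger_gap: 0.0204
```

Run:
```python
from h import *
o=manip.get_obs(); print(w2b(o["ee_pos"][:2]),o["wrist_torque"])
go(*b2w(.02,-.088),.055,-80.2)
```

```text
[ 0.01942606 -0.08749984] [-0.42198366  0.04085867 -0.00954099]
t 15.53 ee [ 0.5643 -0.1621  0.0529] phi -80.1 tilt -1.0 F [ 1.7 -1.3  2.5] gap 0.0204 q [-0.34  0.7   0.77  1.9  -0.66  0.82 -0.61]
SHIFT [-0.0021  0.0006  0.0005] TURN 0.15
```

Call:
servo_tool:
  increments:
    - [[0, 0, 0], 0]
    - [[0, 0, 0], 0]
    - [[0, 0, 0], 0]
  gripper: 0.0

```text
clock: 15.78
ee_pos: [0.5643, -0.1621, 0.053]
tcp_rot: [1.08, 1.296, -1.084]
force: [-0.1, -1.0, 1.0]
finger_gap: 0.0208
```

Run:
```python
from h import *
c=imaging.camera("wrist"); print(manip.get_obs()["finger_gap"],manip.get_obs()["wrist_torque"])
cv2.imwrite("pics/w7.png",cv2.resize(c["pixels"][150:450,150:490],None,fx=2,fy=2))
```

```text
0.020303046905479114 [-0.1780014   0.06330682  0.0402129 ]
```

View pics/w7.png

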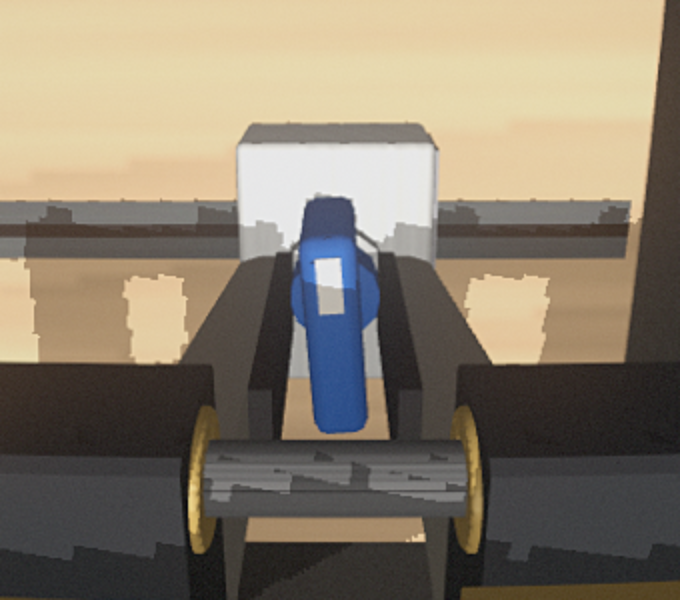

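The fingers have closed on the round collar under the bar, about 20 mm across, at crop (335,290). I'll open, raise 9 mm and grip again.

Call:
servo_tool:
  increments:
    - [[0, 0, 0], 0]
    - [[0, 0, 0], 0]
    - [[-0.005, 0.001, 0], 0]
    - [[-0.009, 0.001, 0], 0]
    - [[-0.009, 0.001, 0], 0]
  gripper: 0.045

```text
clock: 16.25
ee_pos: [0.5659, -0.1621, 0.0629]
tcp_rot: [1.081, 1.295, -1.083]
force: [0.1, 0.1, 0.4]
finger_gap: 0.0448
```

Call:
servo_tool:
  increments:
    - [[0, 0, 0], 0]
    - [[0, 0, 0], 0]
    - [[0, 0, 0], 0]
    - [[0, 0, 0], 0]
    - [[0, 0, 0], 0]
    - [[0, 0, 0], 0]
    - [[0, 0, 0], 0]
    - [[0, 0, 0], 0]
  gripper: 0.0

```text
clock: 16.92
ee_pos: [0.5658, -0.1619, 0.0628]
tcp_rot: [1.08, 1.295, -1.083]
force: [-1.4, 1.8, 0.2]
finger_gap: 0.0118
```

Now gripping the bar at 12 mm. Turning it counter-clockwise (negative about tool x) by 70°.

Call:
servo_tool:
  increments:
    - [[0, 0, 0], -5]
    - [[0, 0, 0], -11]
    - [[0, 0, 0], -17]
    - [[0, 0, 0], -23]
    - [[0, 0, 0], -29]
    - [[0, 0, 0], -35]
    - [[0, 0, 0], -41]
    - [[0, 0, 0], -47]
    - [[0, 0, 0], -53]
    - [[0, 0, 0], -59]
    - [[0, 0, 0], -65]
    - [[0, 0, 0], -70]
    - [[0, 0, 0], -70]
    - [[0, 0, 0], -70]
    - [[0, 0, 0], -70]

```text
clock: 18.17
ee_pos: [0.5659, -0.162, 0.0626]
tcp_rot: [0.142, 1.574, -0.136]
force: [0.6, -0.7, -1.0]
finger_gap: 0.0119
```

Run:
```python
from h import *
o=manip.get_obs(); b=w2b(o["ee_pos"][:2]); print(b,o["wrist_torque"])
go(*b2w(b[0],b[1]+.1),o["ee_pos"][2])
```

```text
[ 0.02101918 -0.0876354 ] [-0.21579177 -0.22711552  0.06018559]
t 18.17 ee [ 0.5659 -0.162   0.0626] phi -10.1 tilt -1.0 F [ 0.6 -0.7 -1. ] gap 0.0119 q [-0.14  0.6   0.47  1.88 -0.39  0.76  0.38]
SHIFT [ 0.0005  0.094  -0.0342] TURN 0
```

Call:
servo_tool:
  increments:
    - [[0, 0.006, -0.002], 0]
    - [[0, 0.018, -0.0065], 0]
    - [[0, 0.03, -0.011], 0]
    - [[0, 0.042, -0.0153], 0]
    - [[0, 0.054, -0.0196], 0]
    - [[0, 0.066, -0.024], 0]
    - [[0, 0.078, -0.0284], 0]
    - [[0, 0.09, -0.0327], 0]
    - [[0, 0.102, -0.0371], 0]
    - [[0, 0.112, -0.0407], 0]
    - [[0, 0.118, -0.0429], 0]
    - [[0, 0.12, -0.0437], 0]
    - [[0, 0.12, -0.0437], 0]

```text
clock: 19.25
ee_pos: [0.5432, -0.0348, 0.0628]
tcp_rot: [0.142, 1.576, -0.135]
force: [1.8, 1.8, -14.9]
finger_gap: 0.0114
```

Run:
```python
from h import *
o=manip.get_obs(); b=w2b(o["ee_pos"][:2]); print(b,o["wrist_torque"])
go(*b2w(b[0],b[1]+.01),o["ee_pos"][2])
c=imaging.camera("scene"); print([(np.round(d["xy"]),round(d["p"],2),w2b(at(c,d["xy"],z)).round(4)) for q,z in (("knob_grip",.067),("stop_face",.028)) for d in imaging.tip_of(q,c)[:2]])
```

```text
[0.02042138 0.04149761] [-0.01033898 -0.4578492  -0.04723763]
t 19.25 ee [ 0.5432 -0.0348  0.0628] phi -10.1 tilt -0.9999 F [  1.8   1.8 -14.9] gap 0.0114 q [-0.37  0.54  0.48  1.99 -0.38  0.71  0.16]
SHIFT [ 0.0001  0.0094 -0.0034] TURN 0
[(array([314., 255.]), 0.69, array([0.0158, 0.0313])), (array([426., 200.]), 0.64, array([0.0924, 0.3887])), (array([324., 260.]), 0.91, array([0.0165, 0.0672])), (array([283., 239.]), 0.62, array([-0.1097,  0.0542]))]
```

Call:
servo_tool:
  increments:
    - [[0.0005, 0.0014, -0.0005], 0]
    - [[0.0005, 0.0028, -0.001], 0]
    - [[0.0005, 0.0042, -0.0015], 0]
    - [[0.0005, 0.0056, -0.002], 0]
    - [[0.0005, 0.007, -0.0025], 0]
    - [[0.0005, 0.0084, -0.003], 0]
    - [[0.0005, 0.0098, -0.0035], 0]
    - [[0.0005, 0.0113, -0.0041], 0]
    - [[0.0005, 0.0113, -0.0041], 0]
    - [[0.0005, 0.0113, -0.0041], 0]

```text
clock: 20.23
ee_pos: [0.5414, -0.024, 0.0626]
tcp_rot: [0.142, 1.575, -0.136]
force: [-1.7, -0.8, -2.4]
finger_gap: 0.012
```

Run:
```python
from h import *
o=manip.get_obs(); b=w2b(o["ee_pos"][:2]); print(b,o["wrist_torque"])
go(*b2w(b[0],b[1]+.01),o["ee_pos"][2])
```

```text
[0.02046766 0.05246867] [-0.70854819  0.35253075 -0.00338572]
t 20.23 ee [ 0.5414 -0.024   0.0626] phi -10.2 tilt -1.0 F [-1.7 -0.8 -2.4] gap 0.012 q [-0.39  0.53  0.48  1.99 -0.38  0.71  0.14]
SHIFT [ 0.0001  0.0094 -0.0034] TURN 0
```

Board y is 52.5 mm and contact is expected at 55, so on in 1 mm steps until the force rises.

Call:
servo_tool:
  increments:
    - [[0, 0.001, -0.0003], 0]
    - [[0, 0.002, -0.0007], 0]
    - [[0, 0.003, -0.0011], 0]
    - [[0, 0.004, -0.0014], 0]
    - [[0, 0.005, -0.0018], 0]
    - [[0, 0.005, -0.0018], 0]
    - [[0, 0.005, -0.0018], 0]

```text
clock: 20.82
ee_pos: [0.5409, -0.0211, 0.0627]
tcp_rot: [0.141, 1.574, -0.139]
force: [0.6, -7.1, -6.2]
finger_gap: 0.0118
```

Run:
```python
from h import *
o=manip.get_obs(); b=w2b(o["ee_pos"][:2]); print(b,o["wrist_torque"])
go(*b2w(b[0],b[1]+.01),o["ee_pos"][2])
c=imaging.camera("top"); cv2.imwrite("pics/t8.png",cv2.resize(c["pixels"][190:290,240:400],None,fx=5,fy=5,interpolation=cv2.INTER_CUBIC))
```

```text
[0.02045953 0.05542129] [-2.045415   -0.10331478  0.04854353]
t 20.82 ee [ 0.5409 -0.0211  0.0627] phi -10.2 tilt -1.0 F [ 0.6 -7.1 -6.2] gap 0.0118 q [-0.4   0.53  0.48  2.   -0.37  0.7   0.13]
SHIFT [ 0.      0.0094 -0.0034] TURN 0
```

Contact at 7 N, with the stop at board y = 55.4 mm, which matches 0.200 travel. Keeping the push on while turning the knob tight.

Call:
servo_tool:
  increments:
    - [[0, 0.003, -0.0011], 0]
    - [[0, 0.004, -0.0014], 0]
    - [[0, 0.004, -0.0014], 6]
    - [[0, 0.004, -0.0014], 12]
    - [[0, 0.004, -0.0014], 18]
    - [[0, 0.004, -0.0014], 24]
    - [[0, 0.004, -0.0014], 30]
    - [[0, 0.004, -0.0014], 36]
    - [[0, 0.004, -0.0014], 42]
    - [[0, 0.004, -0.0014], 48]
    - [[0, 0.004, -0.0014], 54]
    - [[0, 0.004, -0.0014], 60]
    - [[0, 0.003, -0.001], 65]
    - [[0, 0.002, -0.0007], 70]
    - [[0, 0.001, -0.0003], 71]
    - [[0, 0, 0], 71]
    - [[0, 0, 0], 71]
    - [[0, 0, 0], 71]

```text
clock: 22.37
ee_pos: [0.5409, -0.0212, 0.0628]
tcp_rot: [1.093, 1.285, -1.099]
force: [-1.7, -4.5, -2.1]
finger_gap: 0.0118
```

Run:
```python
from h import *
o=manip.get_obs(); b=w2b(o["ee_pos"][:2]); print(b,o["wrist_torque"])
go(*b2w(b[0],b[1]),.17,-80.2)
```

```text
[0.02045927 0.05530345] [-1.14746465  0.47364983  0.16101455]
t 22.37 ee [ 0.5409 -0.0212  0.0628] phi -81.2 tilt -1.0 F [-1.7 -4.5 -2.1] gap 0.0118 q [-0.63  0.62  0.79  2.01 -0.63  0.78 -0.87]
SHIFT [-0.1072 -0.0007 -0.0003] TURN -0.97
```

Tight. Opening, lifting straight up and moving aside for a check.

Call:
servo_tool:
  increments:
    - [[0, 0, 0], 0]
    - [[0, 0, 0], 0]
    - [[0, 0, 0], 0]
    - [[-0.01, 0, 0], 0]
    - [[-0.03, 0, 0], 0]
    - [[-0.06, 0, 0], 0]
    - [[-0.1, 0, 0], 0]
    - [[-0.13, -0.03, 0], 0]
    - [[-0.16, -0.06, 0], 0]
    - [[-0.16, -0.09, 0], 0]
    - [[-0.16, -0.09, 0], 0]
  gripper: 0.045

```text
clock: 23.28
ee_pos: [0.4492, -0.0357, 0.2244]
tcp_rot: [1.101, 1.29, -1.097]
force: [-0.1, 0.2, -0.9]
finger_gap: 0.045
```

Run:
```python
from h import *
go(*b2w(-.06,.08),.2,-80.2)
c=imaging.camera("wrist"); cv2.imwrite("pics/w9.png",c["pixels"])
for q,z in(("knob_grip",.067),("stop_face",.028),("plate5",.038)):print(q,[(np.round(d["xy"]),round(d["p"],2),w2b(at(c,d["xy"],z)).round(4)) for d in imaging.tip_of(q,c)[:2]])
```

```text
t 23.28 ee [ 0.4492 -0.0357  0.2244] phi -81.3 tilt -0.9999 F [-0.1  0.2 -0.9] gap 0.045 q [-0.99  0.17  1.13  2.1  -0.2   0.98 -1.17]
SHIFT [ 0.0246  0.012  -0.0233] TURN -1.11
knob_grip [(array([318., 114.]), 0.98, array([0.0207, 0.055 ]))]
stop_face [(array([292., 118.]), 0.82, array([0.0206, 0.0801]))]
plate5 [(array([113., 314.]), 0.88, array([-0.1757,  0.2808])), (array([ 75., 156.]), 0.71, array([-0.0072,  0.2911]))]
```

View pics/w9.png

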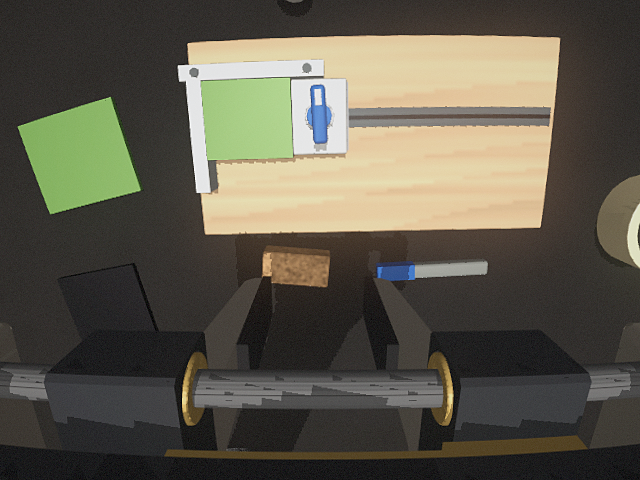

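Run:
```python
from h import *
w=cv2.imread("pics/w9.png")[60:200,170:360]; s=imaging.camera("scene")["pixels"]
a=cv2.resize(w,(760,560),interpolation=cv2.INTER_CUBIC)[:,:]; b=cv2.resize(s[215:295,285:385],(400,320),interpolation=cv2.INTER_CUBIC); t=cv2.resize(s[170:230,385:465],(400,300),interpolation=cv2.INTER_CUBIC)
a=cv2.resize(a,(400,295)); out=np.zeros((600,800,3),np.uint8); out[:295,:400]=a; out[:320,400:]=b[:320]; out[300:600,:400]=t
cv2.imwrite("pics/f.png",out)
```

```text
(no output)
```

View pics/f.png

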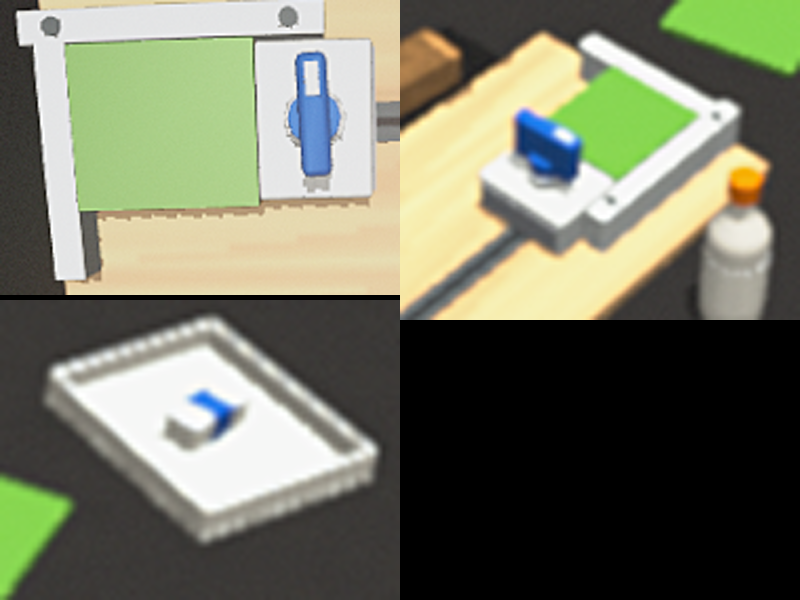

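The final check shows the green plate flush with both fences and the stop face. No lower plate sticks out, the knob bar lies along board x, and the blades are in the middle of the tray. Handing in.

```bash
python3 -c "
from cell import manip
print(manip.close_job())"
```

```text
the job is handed in; nothing more can be done
None
```

The plates are clamped up square, the blades are in the white tray, and I handed the job in at about 23 s on the robot's clock. The hand-in call gives no verdict.

- **Blades:** I moved the box into the tray first. The last scene picture shows it lying near the middle.
- **Plates:** I pushed the stack against the rear fence with both fingers until the contact force reached about 10 N. The finger position then matched the expected flush position.
- **Knob and stop:** I turned the knob 70° loose and drew the stop up against the stack, with about 7 N of contact. I then tightened the knob with the push still on.
- **Last checks:** The knob was found at board y of about 55.0 mm, which is 0.200 travel. The gripper had turned the knob back to its tight angle, and the bar showed along board x.
- **Edges:** In the close-up, the top plate is flush with both fences and the stop face, and no lower plate sticks out. The lower plates were mostly hidden, so I checked them only by that.

The first grip on the knob closed on the round collar below the bar (20 mm opening instead of 12). I reopened, raised 9 mm and gripped the bar properly. A force of about 15 N downwards on the tool showed briefly while I drew the stop along, and it went away after a small correction.

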